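# Wind the shutter and hold the reference cell in the light gauge

### The arm

A 6-joint arm with a two-finger parallel gripper is mounted at the origin on a cart in front of the work surface, level with it; the furniture and walls round the work are solid. World frame = base frame: x ahead of the robot, y to its left, z up, the work surface at z = 0. Lengths are in mm, angles in rad, forces in N, time in s.
With the tool pointing down it reaches from about 325 to 775 mm from the base axis. Payload 5.5 kg.
Tool frame: the origin (TCP) lies between the finger pads; the fingertips stand 14 mm ahead of it and the grasp point (between the pads) lies 5 mm behind it; z points along the fingers, y is the line along which they close (so a half turn about z gives the same grasp; the last joint's range is limited). The gripper opens to 85 mm and grips with 20 to 120 N. Pads are 22 mm wide; open, the fingers measure 114 mm over their backs; the gripper's body (76 mm by 85 mm) begins 54 mm behind the grasp point. The pads swing forward as they close: fully open they stand 13 mm farther back than shut.
Start: joints at [-1.254, 0.091, 1.231, -0, 1.82, -0.057], TCP at [219.094, -558.582, 245.275] pointing down, gripper open.
Joint ranges: [-2.87, 2.87], [-0.86, 2.18], [0.17, 2.46], [-1.51, 4.65], [0.06, 2.69], [-2.65, 2.65]. Speed limits (rad/s): [2.57, 2.57, 3.01, 3.14, 3.14, 3.14].

### API

Orientations are given as a 3x3 rotation matrix whose columns are the frame's x, y, z axes.
In Python, from workcell import arm gives the robot as it stands.
- The arm moves only by the shell command python3 jog.py FILE [FORCE], which reads ROWS from the file FILE. ROWS is a JSON object whose key "motion" holds a list of rows, 1 to 10 of them, each of 5 numbers: dx, dy, dz in mm, then a turn about the tool's z in rad, then the finger opening in mm; each row is the pose to reach, as a shift and turn from the pose commanded when the command began, along the tool's axes at that moment; what a row does not reach only later rows make up. A row lasts 1/12 s, in which the tool goes at most 41.7 mm and 0.125 rad, less where a joint would pass 70% of its speed; a pose out of reach is approached as far as the arm can. The fingers move at their own pace and stop on an object; FORCE is the grip in N (left out, the last holds). Time passes only in rows, so rows that do not move let the fingers close. It prints the time, the measured TCP pose, the force, the opening and the grip force at its end. Input that does not fit is refused with a message, and nothing moves.
- arm.state(): the state, without advancing time (a new reading comes with each control period).
- arm.snapshot(name): name is "side" or "top"; returns a dict with "pixels" (420x560x3 uint8, blue, green, red), "intrinsics" (3x3 intrinsics, pixels), "k1" (the pictures are not rectified: a ray, as slopes to the right and down, at radius r is drawn at 1 + k1 r^2 times it, then the intrinsics apply), "view" (4x4, takes a point from world to camera coordinates). Camera axes: x right, y up, looking along -z (the intrinsics and any distortion apply to the point x, -y, -z); pixel columns grow to the right and rows downward; lengths in mm; the calibration is good to about 2 mm. A picture is of the moment at which its call begins. There is no depth.
- arm.finish_job(): hands the job in; it is judged then, once.
The state is a dict: "t": time; "joint_pos": joint angles; "dq": joint speeds; "joint_efforts": joint torques, N m; "tcp_pos": TCP position; "eef_rot": TCP orientation; "ft_force": force on the tool from outside, world axes, zero at the start; "moment": the same for the moment, N m; "width": finger opening in mm; "grasp_force": force on a finger pad.
Only numpy, scipy, OpenCV 4.12 (cv2) and the standard library are available. Lean on these libraries where they do the work, as an engineer would, in place of code of your own. Each camera call takes 0.05 s, during which the arm holds its last target. There are 200 camera calls.

### The job

Check the light gauge with its reference cell: first wind the wing key on top of the lamp housing clockwise (this takes several part turns) until it is fully wound against its stop and the shutter has swung aside. Then take the taller of the two glass cells out of the rack, fingers on its broad frosted faces only and never on the clear panes, and hold it upright and still in the gap of the gauge so that the beam goes straight in through one clear pane and out through the other at mid-window, without the cell touching the gauge. Leave the short cell in the rack, and finish while still holding the tall one there; do not put it down or let go.

Things in the scene. Friction and masses are not known exactly. Their poses are not given: they have to be found in the camera images.
- gauge: Fixed light gauge, base plate 90 x 290 x 12 mm (y -120 to +170). Origin on the bench under the middle of the gap, z up, beam along y. Two grey housings 64 mm wide in x: lamp, y +55 to +140, top at 95 mm; receiver, y -55 to -100, top at 90 mm. A 26 mm black lens barrel stands out of each into the gap; at least 90 mm stays clear between them and the shutter blade.
- beam (a point): Middle of the light path, half-way between the two lens barrels, 62 mm above the bench (50 mm above the base plate). Its axes are those of the gauge: y along the beam, z up.
- key (a joint): Turn of the wing key, rad: 0 run down, grows clockwise seen from above, 3.0 at the stop (fully wound); starts at 0 to 0.4. A light spring and friction clutch resist it with at most about 0.07 N m; it stays where it is left. It drives the flat shutter blade, which hangs before the lamp lens at 0 and has swung 77 degrees aside at 3.0.
- key_grip (a point): Middle of the steel key's wing, on the key's vertical axis, 126 mm above the bench, at y = +100 mm of the gauge. The wing is an upright flat plate 44 mm long along this point's x, 9 mm thick along its y, 26 mm tall (13 mm above and below this point); it turns with the key. A boss and the housing's top lie 24 and 31 mm below this point.
- rack: Fixed grey rack block 180 x 70 x 22 mm, origin under its centre, with two pockets 14 mm deep at x = -45 and +45 mm, one for each cell (pocket floors 8 mm above the bench). The cells' axes are parallel to the rack's.
- tall_cell: Taller of two glass cells: 38 (x) x 24 (y) x 70 mm plus a black cap 30 x 17 mm, 8 mm higher; 60 to 110 g. Origin: centre of underside, z up. Light passes along x through the two clear panes; grip across y, frosted faces 24 mm apart. Stands in a rack pocket, underside 8 mm above the bench, 56 mm of glass above the rack; lift straight up 14 mm to free it.
- cell_window (a point): Middle of the clear windows of the tall cell: on its vertical axis, 27 mm above its underside. This point belongs on beam.
- frosted_a: Frosted white face plate of the tall cell at its +y side, 36 mm long, 70 mm tall, outer face 12 mm from the cell's axis. Origin and axes as the cell's.
- frosted_b: The same at its -y side.
- clear_a: Clear glass pane of the tall cell at its +x end, 18 mm wide, outer face 19 mm from the cell's axis, standing 1 mm proud of the frosted plates' ends. Not to be touched with the fingers. Origin and axes as the cell's.
- clear_b: The same at its -x end.
- short_cell: The other cell, of the same plan and make, but its glass is 48 mm tall (56 mm with the cap). Stays in the rack's other pocket. Origin at the centre of its underside.

How it is judged (in metres and radians):
On the way, in this order (a step that is already met when the one before it is completed fails the run):
1. the key is fully wound (value of joint key above 2.75 rad), for 0.2 s.
2. the tall cell is lifted out of the rack, held by both frosted faces (height (world z) of tall_cell above 0.03 m and contact force between the fingers and frosted_a above 0.5 N and contact force between the fingers and frosted_b above 0.5 N), for 0.2 s.
At the end, for the whole second after the job is handed in: Key within 0.25 rad of its stop; tall cell held by both frosted faces, still, upright within 0.12 rad, not touching the gauge; window centre within 6 mm sideways, 8 mm in height and 16 mm along the beam of beam, x axis within 0.14 rad of the beam; short cell within 12 mm of its start (value of joint key above 2.75 rad and contact force between the fingers and frosted_a above 0.5 N and contact force between the fingers and frosted_b above 0.5 N and x of cell_window in the frame of beam between -0.006 and 0.006 m and z of cell_window in the frame of beam between -0.008 and 0.008 m and y of cell_window in the frame of beam between -0.016 and 0.016 m and angle between the x axis of tall_cell and the y axis of beam, either way round below 0.14 rad and angle between tall_cell's own z axis and vertical below 0.12 rad and linear speed of tall_cell below 0.03 m/s and contact force between tall_cell and gauge below 0.1 N and distance of short_cell from where it was at the start of the episode below 0.012 m); the arm keeps its last pose, push and grip.
It fails at once if the fingers touch a clear pane of the tall cell (contact force between the fingers and clear_a above 0.5 N or contact force between the fingers and clear_b above 0.5 N).
It fails at once if the tall cell knocks against the gauge (contact force between tall_cell and gauge above 1 N).
It fails at once if the short cell is taken out of its pocket or knocked out of place (distance of short_cell from where it was at the start of the episode above 0.012 m).
It also fails if it takes over 59 s, if anything falls off the work surface, if the arm or the gripper's body presses on something with over 40 N, if the wrist force passes 120 N, or if a joint passes its speed limit or range.

## Working session

There is one attempt and no reset: what is moved stays moved. The work goes in short steps, Python scripts to look and compute and a shell command to move; the robot and the scene stay as the last step left them, time stands still between calls to the robot, and variables do not carry over. Pictures are saved under pics/ and viewed, at most 12 in all, crops included, and the job is handed in when it is done.

```bash
ls; mkdir -p pics
python3 - <<'E'
from workcell import arm
import cv2,pickle
for n in ("side","top"):
    s=arm.snapshot(n); pickle.dump(s,open(f"pics/{n}0.pkl","wb")); cv2.imwrite(f"pics/{n}0.png",cv2.resize(s["pixels"],(784,588),interpolation=cv2.INTER_CUBIC)); print(s["intrinsics"],s["k1"],s["view"])
s=arm.state();print(s)
E
```

```text
jog.py
pics
workcell.py
[[535.78504321   0.         276.43505203]
 [  0.         535.78504321 210.46747276]
 [  0.           0.           1.        ]] -0.0767872551572494 [[-9.47126274e-01 -3.20235406e-01 -2.00276010e-02  4.99457283e+02]
 [ 1.80548831e-01 -5.83508409e-01  7.91782834e-01 -2.26715576e+02]
 [-2.65243171e-01  7.46302366e-01  6.10474274e-01 -8.81714460e+02]
 [ 0.00000000e+00  0.00000000e+00  0.00000000e+00  1.00000000e+00]]
[[413.76287033   0.         283.93363549]
 [  0.         413.76287033 208.2039371 ]
 [  0.           0.           1.        ]] -0.038213469750787786 [[ 2.32562822e-02 -9.99706794e-01  6.74329827e-03 -4.69695445e+01]
 [ 9.81950182e-01  2.41086015e-02  1.87596950e-01 -5.78917603e+02]
 [-1.87704517e-01  2.25877535e-03  9.82222944e-01 -9.46850084e+02]
 [ 0.00000000e+00  0.00000000e+00  0.00000000e+00  1.00000000e+00]]
{'t': 0.1, 'joint_pos': array([-1.25366511e+00,  9.18239193e-02,  1.23176399e+00,  8.47020935e-06,
        1.81976623e+00, -5.66797536e-02]), 'dq': array([ 0.00126798, -0.00101843, -0.00283435,  0.00032956, -0.00050969,
       -0.00048469]), 'joint_efforts': array([ 1.55689333e-03, -4.60216999e+01, -4.19219077e+01, -2.01746202e-04,
        1.06151582e-02,  1.78827867e-05]), 'tcp_pos': array([ 219.04518221, -558.35812531,  244.24057047]), 'eef_rot': array([[ 9.30941744e-01,  3.65167326e-01, -5.41506843e-04],
       [ 3.65167711e-01, -9.30940241e-01,  1.67621064e-03],
       [ 1.07986847e-04, -1.75819527e-03, -9.99998449e-01]]), 'ft_force': array([-0.88558047, -0.44471399,  0.20084413]), 'moment': array([-0.00106374, -0.02501085,  0.01794927]), 'grasp_force': 0.0, 'width': 85.4103072634729}
```

View pics/top0.png

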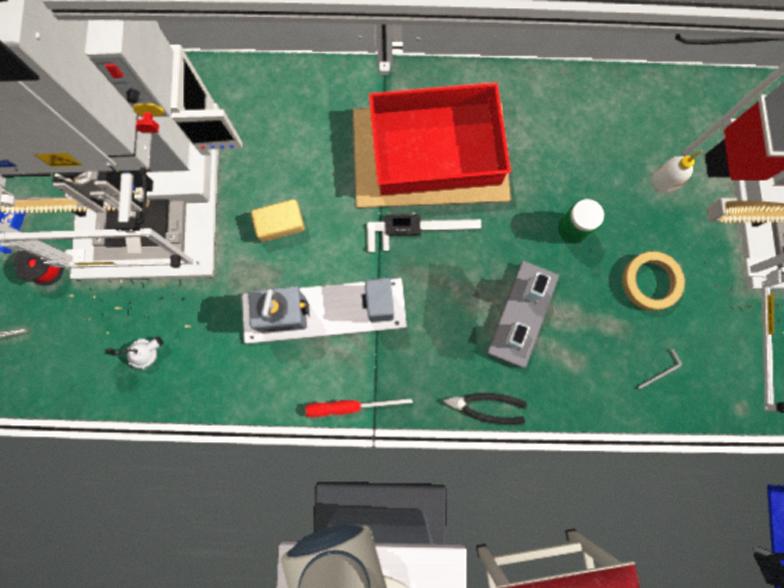

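View pics/side0.png

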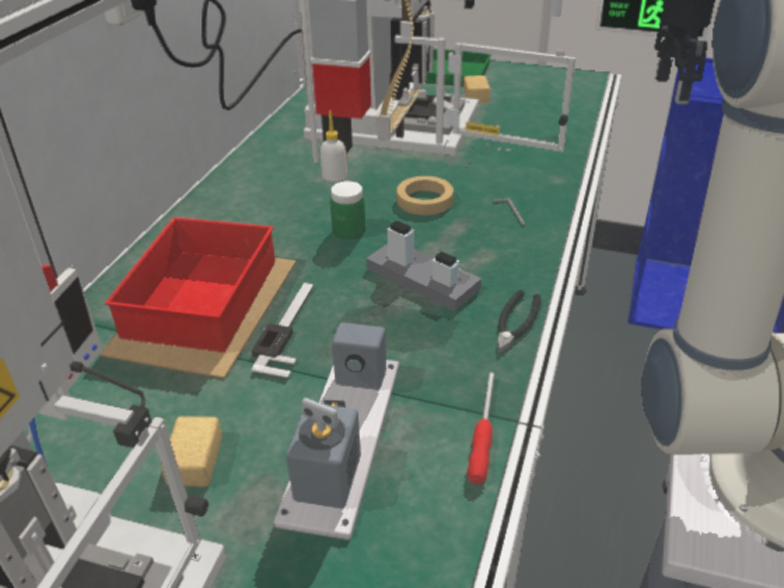

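Top: the gauge lies at about (325,308), with its lamp housing and key at the left near (270,303) and the receiver at (380,300). The rack is at (523,315), and its far cell at (540,285) looks taller. The side view agrees: the tall cell is the far one, at (400,245). I'll enlarge both for measuring.

Run:
```python
import cv2,pickle,numpy as np
def crop(n,x0,y0,x1,y1,k):
    im=pickle.load(open(f"pics/{n}0.pkl","rb"))["pixels"][y0:y1,x0:x1]
    im=cv2.resize(im,None,fx=k,fy=k,interpolation=cv2.INTER_CUBIC)
    for v in range(0,x1-x0,10): cv2.line(im,(v*k,0),(v*k,6),(0,255,255),1); cv2.putText(im,str(x0+v),(v*k,16),0,.35,(0,255,255),1)
    for v in range(0,y1-y0,10): cv2.line(im,(0,v*k),(6,v*k),(0,255,255),1); cv2.putText(im,str(y0+v),(8,v*k+4),0,.35,(0,255,255),1)
    return im
a=crop("top",165,190,300,250,5)[:300]; b=crop("top",340,180,405,270,5)
c=np.zeros((600,800,3),np.uint8); c[:300,:675]=a; 
b=crop("top",340,180,405,270,3)[:,:]; c[310:310+270,:195]=b
cv2.imwrite("pics/c1.png",np.vstack([a])); 
b=crop("top",340,180,405,270,6); s=crop("side",255,150,350,225,4)
d=np.zeros((540,790,3),np.uint8); d[:540,:390]=b; d[:300,400:780]=s; cv2.imwrite("pics/c2.png",d)
cv2.imwrite("pics/c3.png",crop("side",190,225,300,385,3))
```

```text
(no output)
```

View pics/c1.png

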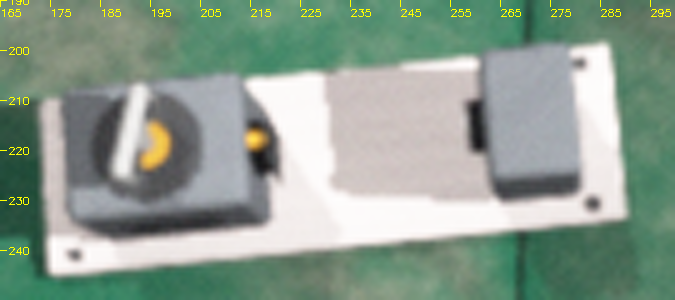

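View pics/c2.png

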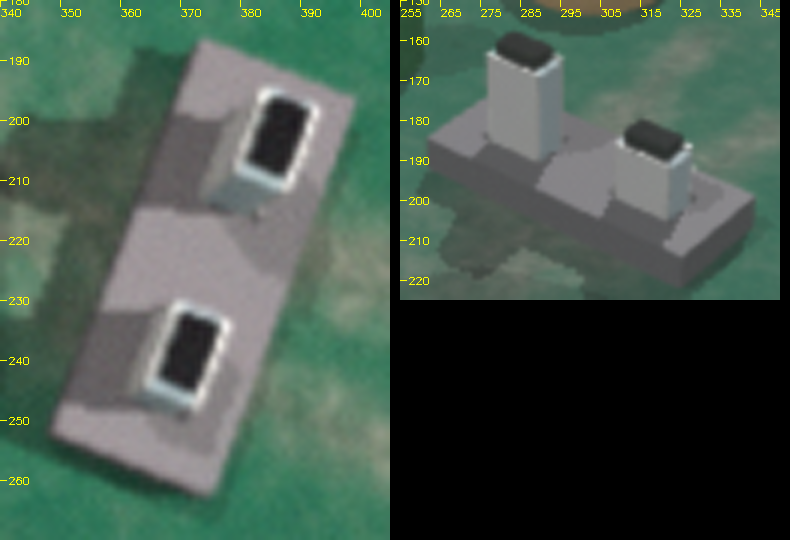

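View pics/c3.png

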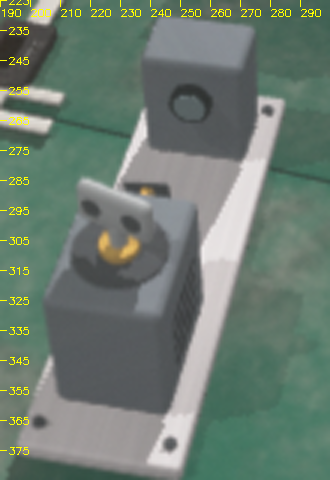

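Crops: the gauge base corners in the top view are (173,209.6), (175,245.2), (286.6,198.4) and (290.6,233.6). The rack top corners are (373.8,186.3), (399.5,196.2), (375.3,262.8) and (348,252.2). The key wing's top edge runs from (193,206.6) to (189.4,226), and the tall cell's cap is at about (386,203). Next I fit the poses from both cameras.

```bash
cat > h.py <<'E'
import numpy as np,pickle
from scipy.optimize import least_squares
cam={n:pickle.load(open(f"pics/{n}0.pkl","rb")) for n in("side","top")}
def proj(n,P):
    s=cam[n];p=s["view"][:3,:3]@P+s["view"][:3,3];u=np.array([p[0],-p[1]])/-p[2]
    u=u*(1+s["k1"]*(u@u));return s["intrinsics"][:2,:2]@u+s["intrinsics"][:2,2]
def ray_z(n,px,z):
    return least_squares(lambda q:proj(n,np.array([q[0],q[1],z]))-px,[450,-50]).x
def loc(q,p):
    c,s=np.cos(q[2]),np.sin(q[2]);return np.array([q[0]+c*p[0]-s*p[1],q[1]+s*p[0]+c*p[1],p[2]])
def fit(obs,q0):
    f=lambda q:np.concatenate([proj(n,loc(q,np.array(p,float)))-px for n,p,px in obs])
    r=least_squares(f,q0,x_scale=[100,100,1]);return r.x,r.fun.reshape(-1,2)
E
python3 - <<'E'
from h import *
np.set_printoptions(precision=2,suppress=True)
G=[("top",(45,170,12),(173,209.6)),("top",(-45,170,12),(175,245.2)),("top",(45,-120,12),(286.6,198.4)),("top",(-45,-120,12),(290.6,233.6)),
("side",(-45,-120,12),(285,257.7)),("side",(-45,170,12),(250,384.3)),("side",(45,170,12),(196,378))]
R=[("top",(90,35,22),(373.8,186.3)),("top",(90,-35,22),(399.5,196.2)),("top",(-90,-35,22),(375.3,262.8)),("top",(-90,35,22),(348,252.2)),
("side",(90,35,22),(262,185.75)) if 0 else ("side",(90,-35,22),(0,0))][:4]
g,e=fit(G,[420,60,0]);print("gauge",g,e.tolist())
r,e=fit(R,[420,-170,-.3]);print("rack",r,e.tolist())
for c in [(90,35,22),(90,-35,22),(-90,-35,22),(-90,35,22)]: print(proj("side",loc(r,np.array(c,float))))
# side-only check
print("beam",loc(g,np.array([0,0,62.])),"key",loc(g,np.array([0,100,126.])))
a,b=ray_z("top",(193,206.6),139),ray_z("top",(189.4,226),139);print("wing top",a,b,np.hypot(*(a-b)),(a+b)/2,np.arctan2(*(a-b)[::-1]))
a,b=ray_z("side",(217.3,285),139),ray_z("side",(240.7,294.3),139);print("wing side",a,b,np.hypot(*(a-b)),(a+b)/2,np.arctan2(*(a-b)[::-1]))
for s in(1,-1):
  t=loc(r,np.array([s*45,0,0.]));print("cell",t,"cap px top",proj("top",t+[0,0,86 if s>0 else 64]),proj("side",t+[0,0,86 if s>0 else 64]))
E
```

```text
gauge [554.23  76.56   0.13] [[-1.5715153799058328, 0.25211621562596065], [-1.5383435461426984, 0.02254598991646617], [-1.0884865881371866, -0.3296399992213992], [-1.2372341809721092, -0.5091517412794246], [0.26661220765083726, 0.8420351792013321], [1.1578047941802936, -0.7355509925918682], [-0.14350095817394504, -3.5460691212152824]]
rack [ 551.98 -259.44   -0.37] [[-0.23029350700613804, -0.0952713803606855], [-0.04764379857846279, 0.3437680086195769], [-0.2056080083198708, 0.029291274396541667], [0.47406556016295553, -0.2595630659875212]]
[262.44 184.83]
[281.7 171.6]
[344.67 199.4 ]
[326.21 214.74]
beam [554.23  76.56  62.  ] key [541.29 175.72 126.  ]
wing top [562.48 168.68] [518.91 173.82] 43.87371684053457 [540.7  171.25] -0.11742067073720411
wing side [562.64 169.95] [521.18 177.12] 42.07250846664102 [541.91 173.54] -0.1711408134093751
cell [ 593.97 -275.64    0.  ] cap px top [386.86 202.35] [286.96 161.32]
cell [ 510.   -243.23    0.  ] cap px top [371.76 238.53] [319.4 183.7]
```

```bash
python3 - <<'E'
from h import *
from workcell import arm
np.set_printoptions(precision=3,suppress=True)
G=[("top",(45,170,12),(173,209.6)),("top",(-45,170,12),(175,245.2)),("top",(45,-120,12),(286.6,198.4)),("top",(-45,-120,12),(290.6,233.6)),
("side",(-45,-120,12),(285,257.7)),("side",(-45,170,12),(250,384.3))]
for o in (G,G[:4]):
  g,e=fit(o,[420,60,0]);print("gauge",g,"beam",loc(g,np.array([0,0,62.])),"key",loc(g,np.array([0,100,126.])),abs(e).max())
# receiver housing/other checks: receiver far-right etc
for n,p in [("top",(32,-55,90)),("top",(-32,-55,90)),("top",(-32,-100,90)),("top",(-32,55,95)),("side",(-32,-55,90)),("side",(32,-55,90)),("side",(-32,140,95)),("side",(32,140,95)),("side",(0,-50,62))]: print(n,p,proj(n,loc(g,np.array(p,float))))
s=arm.state();d=s["eef_rot"].T@(np.array([541,173,190])-s["tcp_pos"]);print(d)
E
echo '{"motion":[[28,-28,0,-0.125,85],[57,-56,0,-0.25,85],[113,-112,5,-0.5,85],[113,-112,5,-0.5,85],[170,-169,10,-0.75,85],[170,-169,10,-0.75,85],[227,-225,15,-1,85],[227,-225,15,-1,85],[283,-281,20,-1.25,85],[283,-281,20,-1.25,85]]}' > m.json && python3 jog.py m.json
cat >> h.py <<'E'
def todo(target,yyaw):
    from workcell import arm
    s=arm.state();R=s["eef_rot"];d=R.T@(np.array(target)-s["tcp_pos"])
    y=np.arctan2(R[1,1],R[0,1]);print("t",s["t"],"tcp",s["tcp_pos"].round(1),"yyaw",round(y,3),"width",round(s["width"],1),"F",s["ft_force"].round(1),"q1,6",s["joint_pos"][[0,5]].round(2),"| move",d.round(1),"turn",round((y-yyaw+np.pi)%(2*np.pi)-np.pi,3))
E
python3 -c "
from h import *;todo([541.5,173,190],1.43)"
```

```text
t: 0.93
tcp_pos: [380.2, -191.4, 224.8]
eef_rot: [[-0.059, 0.998, -0.0], [0.998, 0.059, 0.0], [0.0, 0.0, -1.0]]
ft_force: [1.5, 0.4, 0.7]
width: 85.2
grasp_force: 0.0
t 0.9333 tcp [ 380.2 -191.4  224.8] yyaw 0.059 width 85.2 F [1.5 0.4 0.7] q1,6 [-0.55 -0.61] | move [354.3 182.6  35. ] turn -1.371
```

```bash
echo '{"motion":[[71,36,5,-0.25,85],[71,36,5,-0.25,85],[142,73,10,-0.5,85],[142,73,10,-0.5,85],[213,109,15,-0.75,85],[213,109,15,-0.75,85],[284,146,20,-1,85],[284,146,20,-1,85],[354,183,35,-1.25,85],[354,183,35,-1.25,85]]}' > m.json && python3 jog.py m.json>/dev/null;  echo '{"motion":[[0,0,0,-0.12,85],[0,0,0,-0.12,85],[0,0,0,-0.12,85]]}' > m.json && python3 jog.py m.json >/dev/null
python3 - <<'E'
from h import *
from workcell import arm
import cv2
todo([541.5,173,122],1.43)
a=arm.snapshot("side")["pixels"][150:400,150:350]; b=arm.snapshot("top")["pixels"][150:275,130:330]
cv2.imwrite("pics/d.png",np.hstack([cv2.resize(a,(400,500)),np.vstack([cv2.resize(b,(400,250)),np.zeros((250,400,3),np.uint8)])]))
E
```

```text
t 2.0167 tcp [543.7 169.6 189.6] yyaw 1.42 width 84.8 F [0.6 0.5 0.2] q1,6 [ 0.24 -1.18] | move [ 2.6  3.1 67.6] turn -0.01
```

View pics/d.png

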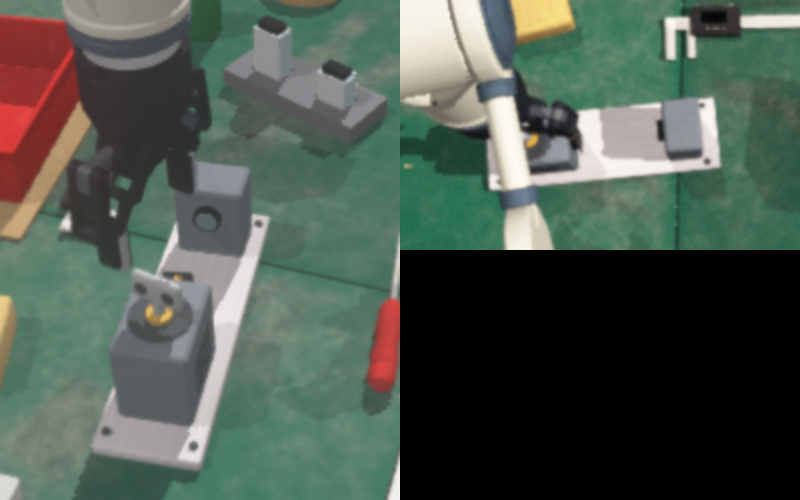

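The open fingers straddle the wing from above: the tips are at (115,265) and (183,190) in the crop, and the wing is at (157,290). I'll descend and grip.

```bash
python3 -c "
from h import *
print(proj('side',np.array([543.7,169.6,187.])))"
echo '{"motion":[[3,3,30,-0.01,85],[3,3,60,-0.01,85],[3,3,68,-0.01,85],[3,3,68,-0.01,85],[3,3,68,-0.01,85]]}' > m.json && python3 jog.py m.json 
echo '{"motion":[[0,0,0,0,0],[0,0,0,0,0],[0,0,0,0,0],[0,0,0,0,0],[0,0,0,0,0],[0,0,0,0,0],[0,0,0,0,0],[0,0,0,0,0]]}' > m.json && python3 jog.py m.json 25; python3 -c "
from h import *;todo([541.5,173,122],1.43)"
```

```text
[226.31923624 264.60227341]
t: 2.53
tcp_pos: [541.5, 172.2, 123.4]
eef_rot: [[-0.99, 0.139, 0.001], [0.139, 0.99, 0.0], [-0.001, 0.0, -1.0]]
ft_force: [-0.5, -0.2, -0.1]
width: 84.9
grasp_force: 0.0
t: 3.2
tcp_pos: [541.6, 174.1, 122.7]
eef_rot: [[-0.991, 0.137, 0.001], [0.137, 0.991, 0.002], [-0.001, 0.002, -1.0]]
ft_force: [1.0, 5.0, 1.0]
width: 9.0
grasp_force: 30.2
t 3.2 tcp [541.6 174.1 122.7] yyaw 1.434 width 9.0 F [1. 5. 1.] q1,6 [ 0.25 -1.18] | move [-0.1 -1.1  0.7] turn 0.004
```

```bash
echo '{"motion":[[0,1,0,0.1,0],[0,1.5,0,0.2,0],[0,1.5,0,0.3,0],[0,1.5,0,0.4,0],[0,1.5,0,0.5,0],[0,1.5,0,0.6,0],[0,1.5,0,0.7,0],[0,1.5,0,0.8,0],[0,1.5,0,0.9,0],[0,1.5,0,1.0,0]]}' > m.json && python3 jog.py m.json;python3 -c "
from h import *;from workcell import arm;todo([541.5,174,122],1.43);print(arm.state()['moment'])"
```

```text
t: 4.03
tcp_pos: [542.1, 175.0, 122.7]
eef_rot: [[-0.416, 0.91, 0.002], [0.91, 0.416, 0.001], [0.0, 0.002, -1.0]]
ft_force: [3.0, 2.9, 0.6]
width: 8.5
grasp_force: 30.1
t 4.0333 tcp [542.1 175.  122.7] yyaw 0.429 width 8.5 F [3.  2.9 0.6] q1,6 [ 0.25 -0.18] | move [-0.6 -1.   0.7] turn -1.001
[ 0.5631702  -0.31034198  0.0793192 ]
```

```bash
echo '{"motion":[[0,0.5,0,0.1,0],[0,0.5,0,0.2,0],[0,0.5,0,0.3,0],[0,0.5,0,0.4,0],[0,0.5,0,0.5,0],[0,0.5,0,0.6,0],[0,0.5,0,0.7,0],[0,0.5,0,0.8,0],[0,0.5,0,0.9,0],[0,0.5,0,1.0,0]]}' > m.json && python3 jog.py m.json >/dev/null;python3 -c "
from h import *;from workcell import arm;todo([541.5,174,122],1.43);print(arm.state()['moment'])"
echo '{"motion":[[0,0,0,0.1,0],[0,0,0,0.2,0],[0,0,0,0.3,0],[0,0,0,0.4,0],[0,0,0,0.5,0],[0,0,0,0.6,0],[0,0,0,0.65,0],[0,0,0,0.65,0],[0,0,0,0.65,0]]}' > m.json && python3 jog.py m.json >/dev/null;python3 -c "
from h import *;from workcell import arm;todo([541.5,174,122],1.43);print(arm.state()['moment'])"
```

```text
t 4.8667 tcp [543.1 174.9 122.7] yyaw -0.572 width 8.1 F [5.1 3.6 0.6] q1,6 [0.25 0.82] | move [-1.7 -0.9  0.7] turn -2.002
[ 0.45959568 -0.72387232  0.06132576]
t 5.6167 tcp [543.6 174.5 122.7] yyaw -1.218 width 8.6 F [ 7.5  0.9 -0.9] q1,6 [0.25 1.47] | move [-2.1 -0.3  0.7] turn -2.648
[ 0.27339029 -0.91468653  0.00709623]
```

```bash
echo '{"motion":[[1,1,0,0.06,0],[1,1,0,0.12,0],[1,1,0,0.12,0],[1,1,0,0.12,0]]}' > m.json && python3 jog.py m.json >/dev/null;python3 - <<'E'
from h import *
from workcell import arm
import cv2
todo([541.5,174,122],1.43);print(arm.state()['moment'])
a=arm.snapshot("side")["pixels"][230:380,180:340]
cv2.imwrite("pics/e.png",cv2.resize(a,(640,600),interpolation=cv2.INTER_CUBIC))
E
```

```text
t 5.95 tcp [543.7 174.3 122.7] yyaw -1.334 width 8.4 F [1.5 2.5 2. ] q1,6 [0.25 1.59] | move [-2.3 -0.2  0.7] turn -2.764
[ 0.48433717 -0.32569617  0.54283155]
```

View pics/e.png

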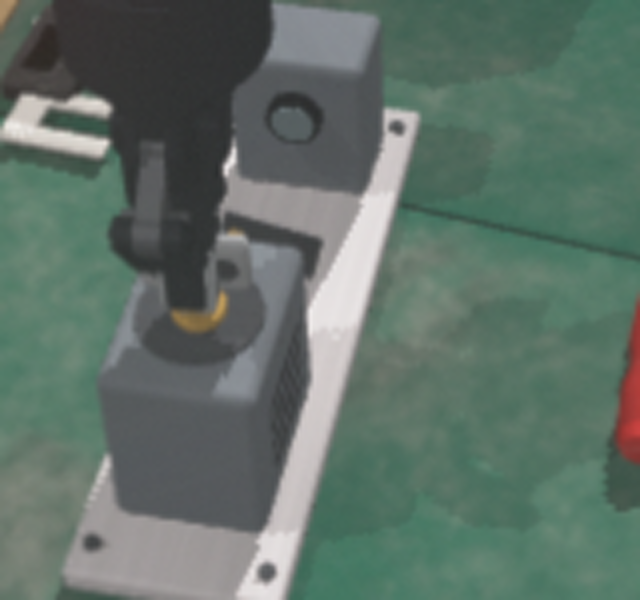

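The image shows the wing turned and the shutter swung aside (dark bar at (280,240)). The 0.54 N m moment says the key is on its stop. I'll ease off, release and lift.

```bash
echo '{"motion":[[0,0,0,-0.03,0],[0,0,0,-0.03,0],[0,0,0,-0.03,85],[0,0,0,-0.03,85],[0,0,0,-0.03,85],[0,0,0,-0.03,85],[0,0,0,-0.03,85],[0,0,-20,-0.03,85],[0,0,-50,-0.03,85],[0,0,-80,-0.03,85]]}' > m.json && python3 jog.py m.json
python3 - <<'E'
from h import *
from workcell import arm
import cv2
todo([594,-275.6,190],1.20)
print(ray_z("top",(414,150),90),ray_z("top",(430,155),90))
print(proj("side",np.array([543.7,174.3,139])))
a=arm.snapshot("side")["pixels"][230:380,180:340]
cv2.imwrite("pics/f.png",cv2.resize(a,(640,600),interpolation=cv2.INTER_CUBIC))
E
```

```text
t: 6.83
tcp_pos: [542.6, 173.7, 201.8]
eef_rot: [[0.965, 0.261, -0.003], [0.261, -0.965, -0.001], [-0.003, 0.0, -1.0]]
ft_force: [-0.2, 0.1, 0.8]
width: 85.1
grasp_force: 0.0
t 6.8333 tcp [542.6 173.7 201.8] yyaw -1.307 width 85.1 F [-0.2  0.1  0.8] q1,6 [0.25 1.56] | move [-67.4 447.2  12. ] turn -2.507
[ 724.02060466 -343.88158506] [ 712.50612561 -382.39436639]
[227.59701954 289.6926076 ]
```

View pics/f.png

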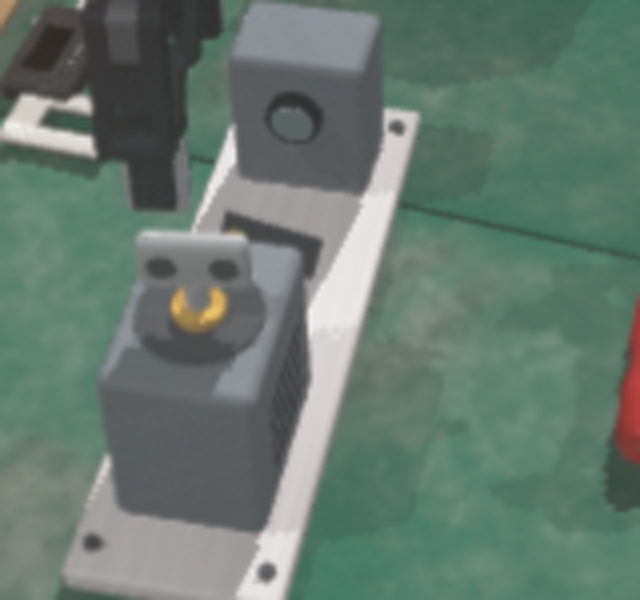

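The wing is released and stays turned, with its top edge from (137,235) to (250,233). Next I check its angle and move to the tall cell.

```bash
python3 -c "
from h import *
a,b=ray_z('side',(214.3,288.75),139),ray_z('side',(242.5,288.3),139);print(a,b,np.arctan2(*(a-b)[::-1]))"
echo '{"motion":[[-15,100,0,-0.25,60],[-15,100,0,-0.25,60],[-15,100,0,-0.25,60],[-30,200,5,-0.6,60],[-30,200,5,-0.6,60],[-30,200,5,-0.6,60],[-45,300,8,-0.9,60],[-45,300,8,-0.9,60],[-67,447,12,-1.25,60],[-67,447,12,-1.25,60]]}' > m.json && python3 jog.py m.json >/dev/null
echo '{"motion":[[0,0,0,-0.12,60],[0,0,0,-0.24,60],[0,0,0,-0.36,60],[0,0,0,-0.48,60],[0,0,0,-0.6,60],[0,0,0,-0.72,60],[0,0,0,-0.84,60],[0,0,0,-0.96,60],[0,0,0,-1.08,60],[0,0,0,-1.2,60]]}' > m.json && python3 jog.py m.json >/dev/null; python3 -c "
from h import *;todo([594,-275.6,130],1.20)"
```

```text
[563.81424141 178.66723871] [523.17433988 164.68118684] 0.33145001639402905
t 8.55 tcp [ 584.8 -185.2  192.5] yyaw 0.977 width 60.1 F [-0.4  1.4  0.7] q1,6 [-0.36 -1.34] | move [-58.2 -69.8  62.5] turn -0.223
```

```bash
echo '{"motion":[[-20,-25,0,-0.12,60],[-40,-50,0,-0.22,60],[-58,-70,0,-0.22,60],[-58,-70,0,-0.22,60],[-58,-70,30,-0.22,60],[-58,-70,62,-0.22,60],[-58,-70,62,-0.22,60],[-58,-70,62,-0.22,60]]}' > m.json && python3 jog.py m.json >/dev/null
python3 - <<'E'
from h import *
from workcell import arm
import cv2
todo([594,-275.6,58],1.20)
a=arm.snapshot("side")["pixels"][120:220,240:360]; b=arm.snapshot("top")["pixels"][170:270,320:440]
cv2.imwrite("pics/g.png",np.hstack([cv2.resize(x,(400,333),interpolation=cv2.INTER_CUBIC) for x in(a,b)]))
E
```

```text
t 9.2167 tcp [ 592.  -274.7  128.2] yyaw 1.191 width 59.9 F [1.1 0.4 0.3] q1,6 [-0.49 -1.68] | move [-2.6 -0.2 70.1] turn -0.009
```

View pics/g.png

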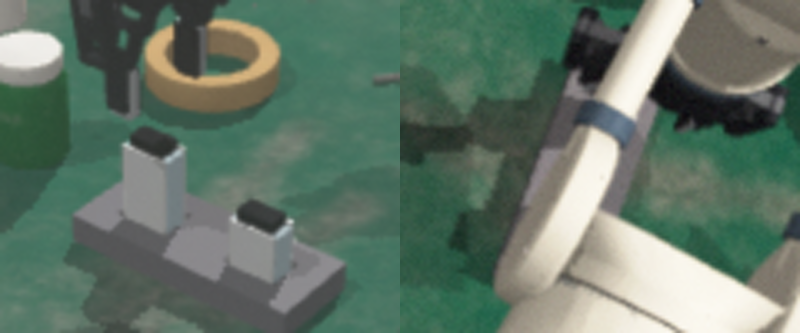

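The fingertips, at (122,112) and (190,75), are centred over the tall cell's cap at (155,140). I descend and grip.

```bash
echo '{"motion":[[-2,0,0,-0.01,60],[-2.5,0,20,-0.01,60],[-2.5,0,45,-0.01,60],[-2.5,0,69,-0.01,60],[-2.5,0,69,-0.01,60],[-2.5,0,69,-0.01,60]]}' > m.json && python3 jog.py m.json;echo '{"motion":[[0,0,0,0,0],[0,0,0,0,0],[0,0,0,0,0],[0,0,0,0,0],[0,0,0,0,0],[0,0,0,0,0]]}' > m.json && python3 jog.py m.json 25
```

```text
t: 9.82
tcp_pos: [595.6, -276.4, 62.1]
eef_rot: [[-0.933, 0.361, -0.001], [0.361, 0.933, 0.0], [0.001, 0.0, -1.0]]
ft_force: [-0.4, -0.7, 0.7]
width: 60.0
grasp_force: 0.0
t: 10.32
tcp_pos: [596.8, -277.1, 64.6]
eef_rot: [[-0.933, 0.361, 0.004], [0.361, 0.933, -0.002], [-0.004, -0.0, -1.0]]
ft_force: [0.2, 0.4, 5.5]
width: 23.8
grasp_force: 30.3
```

```bash
echo '{"motion":[[0,0,-5,0,0],[0,0,-12,0,0],[0,0,-20,0,0],[0,0,-30,0,0],[0,0,-45,0,0],[0,0,-60,0,0],[0,0,-80,0,0],[0,0,-80,0,0],[0,0,-80,0,0]]}' > m.json && python3 jog.py m.json; python3 -c "
from h import *;todo([555.3,75,175],.12)"
```

```text
t: 11.07
tcp_pos: [596.4, -277.0, 144.0]
eef_rot: [[-0.933, 0.361, 0.003], [0.361, 0.933, -0.002], [-0.004, -0.0, -1.0]]
ft_force: [-0.6, 0.5, -1.4]
width: 23.6
grasp_force: 29.5
t 11.0667 tcp [ 596.4 -277.   144. ] yyaw 1.201 width 23.6 F [-0.6  0.5 -1.4] q1,6 [-0.49 -1.69] | move [165.3 313.4 -31.8] turn 1.081
```

```bash
echo '{"motion":[[5,10,-20,0.1,0],[20,40,-40,0.2,0],[38,72,-56,0.3,0],[54,103,-56,0.4,0],[72,134,-56,0.5,0],[90,165,-56,0.6,0],[104,195,-56,0.7,0],[120,228,-56,0.8,0],[135,256,-56,0.9,0],[148,280,-56,1.0,0]]}' > m.json && python3 jog.py m.json >/dev/null;  echo '{"motion":[[0,0,0,0.05,0],[0,0,0,0.08,0],[0,0,0,0.08,0],[0,0,0,0.08,0]]}' > m.json && python3 jog.py m.json ;python3 -c "
from h import *;todo([555.3,75,91.6],.12)"
```

```text
t: 12.23
tcp_pos: [558.3, 38.1, 196.4]
eef_rot: [[-0.122, 0.992, -0.002], [0.992, 0.122, -0.0], [0.0, -0.002, -1.0]]
ft_force: [0.2, -1.1, -1.3]
width: 23.6
grasp_force: 29.5
t 12.2333 tcp [558.3  38.1 196.4] yyaw 0.123 width 23.6 F [ 0.2 -1.1 -1.3] q1,6 [ 0.01 -0.12] | move [ 37.    1.7 104.8] turn 0.003
```

```bash
echo '{"motion":[[15,1,0,0,0],[30,2,0,0,0],[37,2,0,0,0],[37,2,0,0,0],[37,2,15,0,0],[37,2,30,0,0],[37,2,30,0,0],[37,2,30,0,0]]}' > m.json && python3 jog.py m.json
python3 - <<'E'
from h import *
from workcell import arm
import cv2
todo([555.3,75,91.6],.12)
s=arm.state();t=s["tcp_pos"]
for n in("side","top"):
  for z in (-56.6+78,-56.6): print(n,[proj(n,t+s["eef_rot"]@np.array([dx,dy,-z])).round(1).tolist() for dx in(-19,19) for dy in(-12,12)])
a=arm.snapshot("side")["pixels"][190:340,180:330]; b=arm.snapshot("top")["pixels"][170:270,190:290]
cv2.imwrite("pics/h.png",np.hstack([cv2.resize(a,(600,600),interpolation=cv2.INTER_CUBIC),np.vstack([cv2.resize(b,(200,200)),np.zeros((400,200,3),np.uint8)])]))
E
```

```text
t: 12.9
tcp_pos: [555.7, 74.2, 166.7]
eef_rot: [[-0.121, 0.993, -0.003], [0.993, 0.121, -0.001], [-0.0, -0.003, -1.0]]
ft_force: [1.3, -1.0, 0.0]
width: 23.7
grasp_force: 29.4
t 12.9 tcp [555.7  74.2 166.7] yyaw 0.121 width 23.7 F [ 1.3 -1.   0. ] q1,6 [ 0.07 -0.05] | move [ 0.9 -0.1 75.1] turn 0.001
side [[252.6, 217.0], [238.3, 215.4], [246.8, 231.7], [232.1, 230.0]]
side [[254.8, 252.6], [241.3, 250.9], [249.5, 267.7], [235.6, 265.9]]
top [[242.4, 211.1], [241.5, 199.9], [224.3, 212.8], [223.4, 201.6]]
top [[245.5, 217.4], [244.7, 207.1], [228.9, 219.0], [228.1, 208.6]]
```

View pics/h.png

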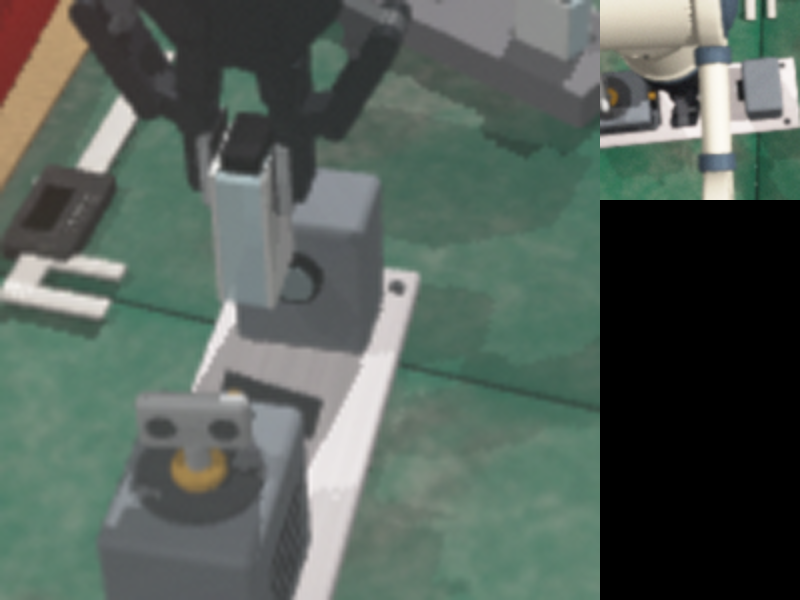

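The cell hangs upright over the gap. Its lower near corners are at about (222,297) and (278,307), within 2 px of prediction, so I lower it.

```bash
echo '{"motion":[[2,0,10,0,0],[2,0,22,0,0],[2,0,34,0,0],[2,0,46,0,0],[2,0,56,0,0],[2,0,66,0,0],[2,0,73,0,0],[2,0,75,0,0],[2,0,75,0,0],[2,0,75,0,0]]}' > m.json && python3 jog.py m.json
python3 - <<'E'
from h import *
from workcell import arm
import cv2
todo([555.3,76,91.6],.12)
s=arm.state();t=s["tcp_pos"]
for z in (-56.6+70,-56.6+27,-56.6): print([proj("side",t+s["eef_rot"]@np.array([19,dy,-z])).round(1).tolist() for dy in(-12,0,12)])
a=arm.snapshot("side")["pixels"][220:320,190:290]
cv2.imwrite("pics/i.png",cv2.resize(a,(600,600),interpolation=cv2.INTER_CUBIC))
E
```

```text
t: 13.83
tcp_pos: [556.2, 77.0, 93.1]
eef_rot: [[-0.121, 0.993, 0.001], [0.993, 0.121, 0.0], [0.0, 0.001, -1.0]]
ft_force: [0.3, -0.4, -0.2]
width: 23.3
grasp_force: 29.5
t 13.8333 tcp [556.2  77.   93.1] yyaw 0.121 width 23.3 F [ 0.3 -0.4 -0.2] q1,6 [ 0.08 -0.04] | move [-0.8 -1.   1.5] turn 0.001
[[248.6, 270.3], [241.6, 269.4], [234.7, 268.5]]
[[249.9, 288.5], [243.1, 287.5], [236.4, 286.6]]
[[250.7, 299.3], [244.1, 298.3], [237.4, 297.4]]
```

View pics/i.png

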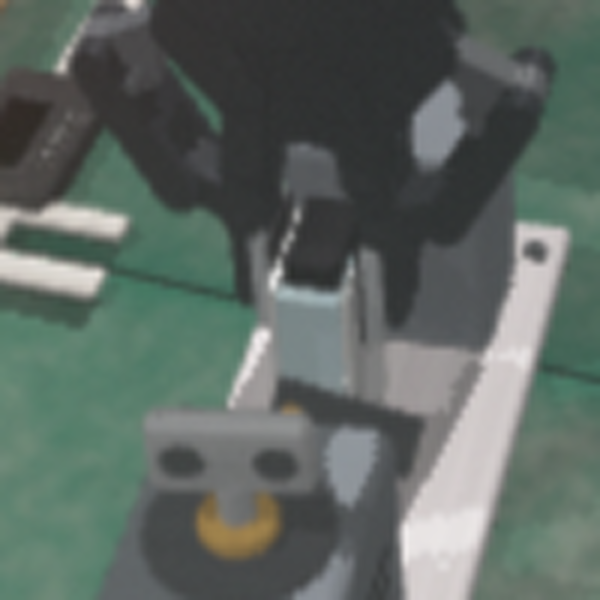

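The cell is in the gap, its upper near edge from (273,285) to (352,293) and clear of the shutter and both lenses. I make a final small trim and hand in.

```bash
echo '{"motion":[[-0.5,-0.5,1,0,0],[-0.5,-1,2,0,0],[-0.5,-1,2,0,0],[-0.5,-1,2,0,0],[-0.5,-1,2,0,0],[-0.5,-1,2,0,0]]}' > m.json && python3 jog.py m.json ; python3 -c "
from h import *;todo([555.3,76,91.6],.12)
from workcell import arm;print(arm.finish_job())"
```

```text
t: 14.38
tcp_pos: [555.1, 76.3, 90.9]
eef_rot: [[-0.121, 0.993, 0.0], [0.993, 0.121, 0.0], [0.0, 0.0, -1.0]]
ft_force: [-0.1, -0.6, 0.2]
width: 23.4
grasp_force: 29.5
t 14.3833 tcp [555.1  76.3  90.9] yyaw 0.121 width 23.4 F [-0.1 -0.6  0.2] q1,6 [ 0.08 -0.05] | move [-0.3  0.1 -0.7] turn 0.001
the job is handed in; nothing more can be done
None
```

I wound the key to its stop and handed the job in at 14.4 s with the tall cell held upright in the beam gap, about 1 mm from my measured beam position; the short cell was left in the rack, and no verdict was returned.

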